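# Close the propped lid of an RF shield box without slamming it

### The arm

A 6-joint arm with a two-finger parallel gripper is mounted at the origin on a cart in front of the work surface, level with it; the furniture and walls round the work are solid. World frame = base frame: x ahead of the robot, y to its left, z up, the work surface at z = 0. Lengths are in mm, angles in degrees, forces in N, time in s.
With the tool pointing down it reaches from about 350 to 850 mm from the base axis. Payload 8.1 kg.
Tool frame: the origin (TCP) lies at the very end of the fingers, on their centre line; the grasp point (between the pads) lies 19 mm behind it; z points along the fingers, y is the line along which they close (so a half turn about z gives the same grasp; the last joint's range is limited). The gripper opens to 85 mm and grips with 20 to 120 N. Pads are 22 mm wide; open, the fingers measure 114 mm over their backs; the gripper's body (76 mm by 85 mm) begins 54 mm behind the grasp point. The pads swing forward as they close: fully open they stand 13 mm farther back than shut.
Start: joints at [-75.138, 7.471, 85.268, -0, 87.261, -4.893], TCP at [202.825, -564.683, 231.292] pointing down, gripper open.
Joint ranges: [-169.43, 169.43], [-51.17, 129.36], [1.28, 143.12], [-76.62, 256.62], [0, 156.53], [-152.29, 152.29]. Speed limits (degrees/s): [136.94, 136.94, 159.86, 180, 180, 180].

### API

Orientations are given as [roll, pitch, yaw] about the fixed x, y, z axes, in that order (R = Rz(yaw) Ry(pitch) Rx(roll)).
In Python, from bench import r gives the robot as it stands.
- The arm moves only by the shell command python3 -m jog 'ROWS' [FORCE]. ROWS is JSON, a list of rows, each a list of 7 numbers: the turn, a rotation vector about the tool's x, y, z in degrees, then the shift along the tool's x, y, z in mm, then the closure, from -1 (fully open) to 1 (shut), so that 0 is half open. A call has 1 to 5 rows; each row shifts and turns the commanded pose from where the row before left it, along the tool's axes as they then stand; what a row does not reach is not made up. A row lasts 1/10 s, in which the tool goes at most 50 mm and 8.59 degrees, less where a joint would pass 70% of its speed; a pose out of reach is approached as far as the arm can. A call is refused whole if a number of a shift passes 50 or a number of a turn 8.59, either way. A call with a gripper value outside its range is refused whole. The fingers move at their own pace and stop on an object; FORCE is the grip in N (left out, the last holds). Time passes only in rows, so rows that do not move let the fingers close. It gives the time, the measured TCP pose, the force, the opening and the grip force at its end, in the units of the state.
- r.sense(): the state, without advancing time (a new reading comes with each control period).
- r.snapshot(name): name is "side" or "top" or "wrist"; returns a dict with "pixels" (384x512x3 uint8, red, green, blue), "fx", "fy", "cx", "cy" (pixels), "world_to_cam" (4x4, takes a point from world to camera coordinates); the wrist camera has in their place "hand_eye" (4x4, takes a point from camera to tool coordinates, whose origin is the TCP and whose axes are the flange's). Camera axes: x right, y up, looking along -z (the intrinsics and any distortion apply to the point x, -y, -z); pixel columns grow to the right and rows downward; lengths in mm; the calibration is good to about 2 mm. A picture is of the moment at which its call begins: read the wrist's pose just before it. There is no depth.
- r.hand_in(): hands the job in; it is judged then, once.
The state is a dict: "time": time; "joint_pos": joint angles; "qd": joint speeds; "joint_efforts": joint torques, N m; "tool_pos": TCP position; "tcp_rot": TCP orientation; "ft_force": force on the tool from outside, world axes, zero at the start; "wrist_torque": the same for the moment, N m; "finger_gap": finger opening in mm; "grip_force": force on a finger pad.
Only numpy, scipy, OpenCV 4.12 (cv2) and the standard library are available. Lean on these libraries where they do the work, as an engineer would, in place of code of your own. Each camera call takes 0.05 s, during which the arm holds its last target. There are 200 camera calls.

### The job

The lid of the aluminium shield box is propped open on its thin steel stay. With the fingers shut, knock the stay over sideways so that it folds down to the left inside the front wall, catch the lid on the back of the fingers as soon as it drops, and lower it gently until it is fully shut, then take the hand away. Do not pinch the lid or the stay, do not lift the lid further open, do not let the lid fall or slam, and leave everything else on the bench where it is.

Things in the scene. Friction and masses are not known exactly. Their poses are not given: they have to be found in the camera images.
- shield_box: open aluminium RF shield box, 170 mm deep (its x, away from the robot), 280 mm wide (its y, to the left), rim 90 mm above the bench, walls 3 mm, black foam inside and a small green circuit board on a nest. It does not move on the bench. Origin: centre of its underside; +x points to the hinge side, -x to the front, +z up. Front wall's outer face at x = -85 mm.
- lid_hinge (a point): middle of the lid's hinge axis, at x = +88, y = 0, z = +90 mm in the box frame; the axis runs along the box's y
- lid (a joint): opening angle of the lid, rad: 0 shut (flat on the rim), about 0.87 propped on the stay, 1.3 at most. The lid is a 280 mm wide flat aluminium plate, 3 mm thick, about 0.6 kg (the weight varies a little), with a 5 mm thick black grip rail along its front edge; plate and rail have one flat underside, which lies in the plane of the hinge axis. The hinge is only slightly stiff: unsupported, the lid falls shut in under a second.
- lid_lip (a point): middle of the lower front edge of the black grip rail, 198 mm from the hinge axis; axes turn with the lid: -x from the hinge to the edge, y along the edge (to the left), z out of the lid's top. When shut the rail stands 25 mm out in front of the box's front wall, its underside 90 mm above the bench, so a finger can be under it.
- stay (a joint): angle of the stay, rad: 0 lying flat inside the front wall, pointing left (+y of the box); 1.57 upright; 1.66 propping: it leans 0.09 rad past upright to the right against a stop, held there by the lid's weight. Pushed to the left near its top (1 to 3 N) it passes upright and, below about 1.4, collapses to the left under the lid by itself and lies down.
- stay_ball (a point): centre of the white 12 mm nylon ball at the top of the stay, which bears on the lid's underside 166 mm from the hinge (32 mm inside the rail's front edge). The stay is a 6 mm steel rod, 142 mm from pivot to ball centre; its pivot is in the box frame at x = -72, y = -35, z = +80 mm; while propping it leans 0.35 rad back towards the hinge. To its right the lid reaches a further 90 mm or so, with nothing under it.
- phone: black phone, 74 x 152 x 10 mm, lying flat; origin at the centre of its underside; a bystander, to be left alone
- battery_a: dark grey drone battery, 42 x 102 x 37 mm; origin at the centre of its underside; a bystander, to be left alone
- side_cutters: red-handled side cutters, 140 x 49 x 15 mm; origin under their middle; a bystander, to be left alone
- drone_motor: small drone motor, 28 mm across, 25 mm high; origin at the centre of its underside; a bystander, to be left alone
- tweezers: steel tweezers, 130 mm long, 13 mm wide, 9 mm high, lying on the bench; origin under their middle; a bystander, to be left alone
- terminal: small green terminal block, 30 x 18 x 15 mm; origin at the centre of its underside; a bystander, to be left alone

How it is judged:
By the outcome, as a careful person would: the job done as asked, in the order asked, and still so for the second after the job is handed in, with the robot touching nothing.
It also fails if it takes over 40 s, if anything falls off the work surface, if the arm or the gripper's body presses on something with over 40 N, if the wrist force passes 120 N, or if a joint passes its speed limit or range.

## Working session

There is one attempt and no reset: what is moved stays moved. The work goes in short steps, Python scripts to look and compute and a shell command to move; the robot and the scene stay as the last step left them, time stands still between calls to the robot, and variables do not carry over. Pictures are saved under pics/ and viewed, at most 10 in all, crops included, and the job is handed in when it is done.

```bash
mkdir -p pics; ls; python3 - <<'E'
from bench import r
import cv2,pickle,numpy as np
print(r.sense())
d={}
for n in ("side","top"):
    s=r.snapshot(n); d[n]=s
    cv2.imwrite(f"pics/{n}0.png",cv2.resize(s["pixels"][:,:,::-1],(800,600),interpolation=cv2.INTER_CUBIC))
    print(n,s["fx"],s["fy"],s["cx"],s["cy"],[k for k in s]); print(np.round(s["world_to_cam"],4))
pickle.dump(d,open("snap0.pkl","wb"))
E
```

```text
pics
{'time': 0.0, 'joint_pos': array([-7.51379511e+01,  7.51652034e+00,  8.53309646e+01,  6.22565058e-04,
        8.72623300e+01, -4.89335263e+00]), 'qd': array([ 0.06209426, -0.02946195, -0.04227617, -0.05599019,  0.04594167,
        0.03106384]), 'joint_efforts': array([-7.01883819e-04, -5.69397962e+01, -5.00551414e+01, -3.13421979e-04,
        1.48754561e-02,  7.13701661e-05]), 'tool_pos': array([ 202.6786873 , -564.126729  ,  230.21357292]), 'tcp_rot': array([-1.79890638e+02, -9.98688215e-03,  1.97553617e+01]), 'ft_force': array([ 0.72139143, -0.30583718, -0.02741652]), 'wrist_torque': array([ 0.02990922, -0.00625326, -0.0072271 ]), 'grip_force': 0.0, 'finger_gap': 85.46595159481699}
side 419.4166292483867 419.4166292483867 251.12211046769832 189.79665700965364 ['pixels', 'fx', 'fy', 'cx', 'cy', 'world_to_cam']
[[ 9.2510000e-01 -3.7880000e-01  2.5600000e-02 -4.7382580e+02]
 [ 1.3570000e-01  3.9300000e-01  9.0950000e-01 -1.2753590e+02]
 [-3.5450000e-01 -8.3790000e-01  4.1500000e-01 -1.2076653e+03]
 [ 0.0000000e+00  0.0000000e+00  0.0000000e+00  1.0000000e+00]]
top 394.79606912352966 394.79606912352966 252.1638426067102 192.74093670395962 ['pixels', 'fx', 'fy', 'cx', 'cy', 'world_to_cam']
[[ 1.6800000e-02 -9.9990000e-01  3.5000000e-03 -3.4365600e+01]
 [ 9.7670000e-01  1.7200000e-02  2.1390000e-01 -5.1197280e+02]
 [-2.1390000e-01 -1.0000000e-04  9.7690000e-01 -1.3362066e+03]
 [ 0.0000000e+00  0.0000000e+00  0.0000000e+00  1.0000000e+00]]
```

View pics/side0.png

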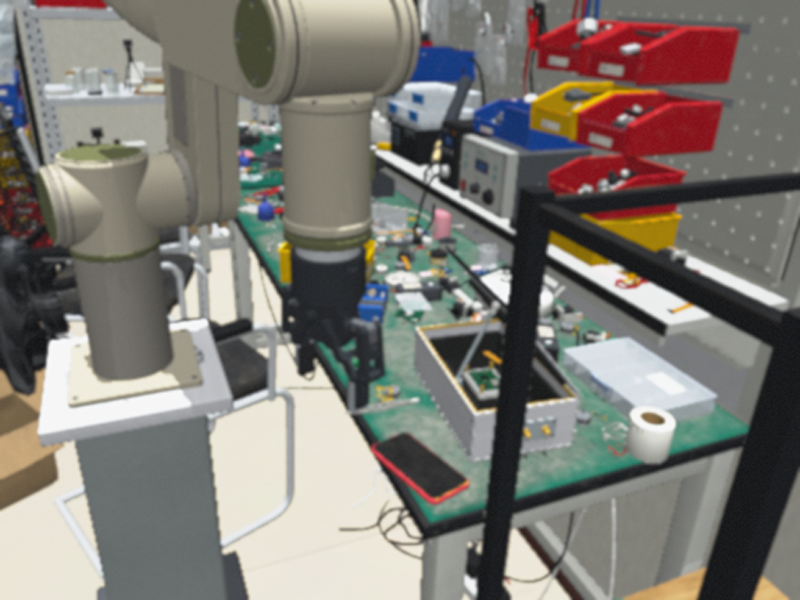

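View pics/top0.png

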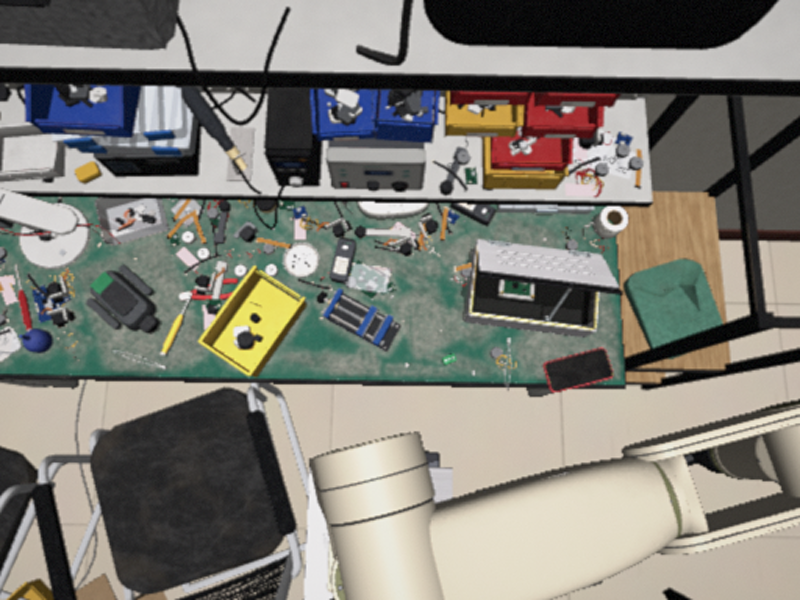

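The side view shows the box at about (415–580, 320–455) with the rod near (475, 335), partly behind the post. The top view shows the box front rim from (468, 322) to (597, 330), the lid above it, the stay near (560, 305), and the phone at (578, 370). Next I'll zoom in.

```bash
python3 - <<'E'
import cv2,pickle,numpy as np
d=pickle.load(open("snap0.pkl","rb"))
t=d["top"]["pixels"][140:260,285:405,::-1]; s=d["side"]["pixels"][175:295,255:375,::-1]
a=cv2.resize(t,(400*2-200,600),interpolation=cv2.INTER_CUBIC)
cv2.imwrite("pics/tc.png",a); cv2.imwrite("pics/sc.png",cv2.resize(s,(600,600),interpolation=cv2.INTER_CUBIC))
E
```

```text
(no output)
```

View pics/tc.png

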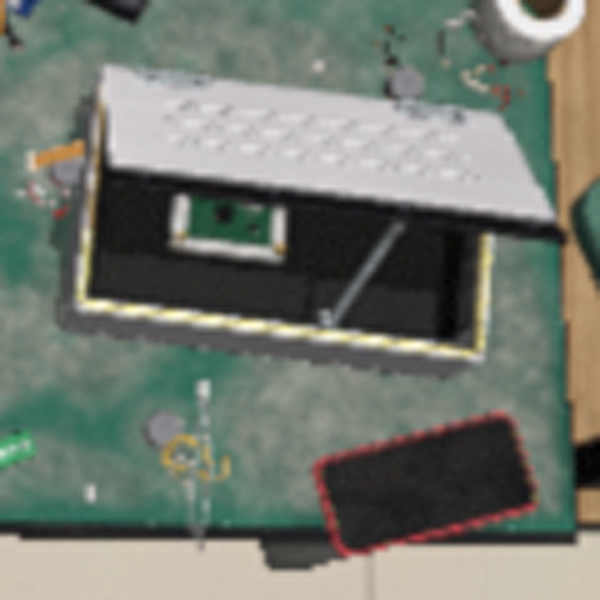

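View pics/sc.png

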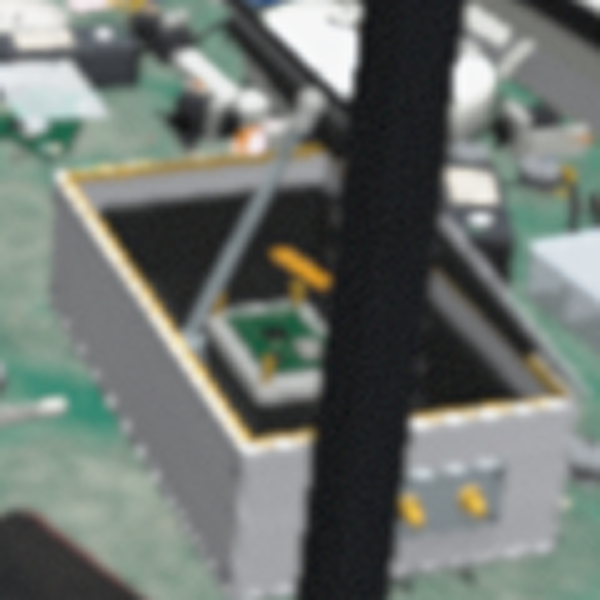

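The top crop shows the front rim outer corners at about (80, 305) and (480, 357), the pivot at (328, 318), and the lip from (105, 178) to (565, 240). The side crop shows the ball at (310, 105), the pivot at (192, 345), and rim corners at (60, 175), (245, 442) and (570, 400).

```bash
cat > h.py <<'E'
import numpy as np,pickle
d=pickle.load(open("snap0.pkl","rb"))
def ray(n,u,v):
    s=d[n];W=np.array(s["world_to_cam"]);R=W[:3,:3];c=-R.T@W[:3,3]
    q=np.array([(u-s["cx"])/s["fx"],-(v-s["cy"])/s["fy"],-1]);q=R.T@q
    return c,q/np.linalg.norm(q)
def onz(n,u,v,z): c,q=ray(n,u,v);return c+q*(z-c[2])/q[2]
def proj(n,p):
    s=d[n];W=np.array(s["world_to_cam"]);q=W[:3,:3]@p+W[:3,3]
    return np.array([s["cx"]-s["fx"]*q[0]/q[2],s["cy"]+s["fy"]*q[1]/q[2]])
def tri(r1,r2):
    (a,p),(b,q)=r1,r2
    t=np.linalg.lstsq(np.c_[p,-q],b-a,rcond=None)[0]
    return (a+p*t[0]+b+q*t[1])/2,np.linalg.norm(a+p*t[0]-b-q*t[1])
E
python3 - <<'E'
from h import *
np.set_printoptions(precision=1,suppress=True)
T=lambda x,y:(285+(x-2)/5,140+(y-2)/5)
S=lambda x,y:(255+(x-2)/5,175+(y-2)/5)
FL,FR=onz("top",*T(80,305),90),onz("top",*T(480,357),90)
fl,fr,rr=onz("side",*S(60,175),90),onz("side",*S(245,442),90),onz("side",*S(570,400),90)
print("front L",FL,fl,"front R",FR,fr,"rearR",rr, "width",np.linalg.norm(FL-FR),np.linalg.norm(fl-fr),"depth",np.linalg.norm(rr-fr))
A=(FL+fl)/2;B=(FR+fr)/2
yv=(A-B)/np.linalg.norm(A-B);xv=np.array([yv[1],-yv[0],0])
yaw=np.degrees(np.arctan2(xv[1],xv[0]));o=(A+B)/2+85*xv;o[2]=0
print("yaw",yaw,"origin",o,"depth chk",(rr-fr)@xv)
R=np.c_[xv,yv,[0,0,1]]
bx=lambda p:R.T@(p-o)
print("pivot box", bx(onz("top",*T(328,318),80)),bx(onz("side",*S(192,345),80)))
c,q=ray("side",*S(310,105)); 
pz=80+142*np.cos(.35)*np.cos(.09);print("ball z",pz,"side ball box",bx(c+q*(pz-c[2])/q[2]))
print("expected ball box",[-72+142*np.cos(.09)*np.sin(.35),-35-142*np.sin(.09),pz])
for p in((105,178),(565,240)):
    P=onz("top",*T(*p),90+198*np.sin(.87));print("lip",P,bx(P),"exp x",88-198*np.cos(.87))
np.savez("box.npz",R=R,o=o,yaw=yaw)
E
```

```text
front L [ 480.3 -191.7   90. ] [ 478.6 -190.8   90. ] front R [ 449.  -463.9   90. ] [ 449.7 -458.9   90. ] rearR [ 610.4 -481.2   90. ] width 273.9367106557646 269.5851028529661 depth 162.31141350155687
yaw -6.368290659233861 origin [ 548.9 -335.8    0. ] depth chk 162.25147749100492
pivot box [-69.1 -35.9  80. ] [-72.  -35.4  80. ]
ball z 212.85105653616785 side ball box [-27.4 -48.5 212.9]
expected ball box [np.float64(-23.50557879597101), np.float64(-47.762753986117566), np.float64(212.85105653616785)]
lip [ 529.9 -188.9  241.3] [-35.2 143.8 241.3] exp x -39.67565635352024
lip [ 495.7 -469.7  241.3] [ -38.  -139.   241.3] exp x -39.67565635352024
```

The box pose agrees with the given sizes: origin about (549, −336), yaw −6.4°. My plan is to pitch the tool about 52° below horizontal so it lies parallel to the lid. The shut fingers go in under the lid to the right of the stay, sweep left, and then follow the lip down. First I'll compute the orientation move.

```bash
cat > pl.py <<'E'
import numpy as np,sys
from scipy.spatial.transform import Rotation as Ro
from bench import r
np.set_printoptions(precision=2,suppress=True)
b=np.load("box.npz");RB,o=b["R"],b["o"]
def pose():
    s=r.sense();return np.array(s["tool_pos"]),Ro.from_euler("xyz",s["tcp_rot"],degrees=True),s
def target(al):
    a=np.radians(al);z=np.array([np.cos(a),0,-np.sin(a)]);y=np.array([0,-1,0]);
    return Ro.from_matrix(RB@np.c_[np.cross(y,z),y,z])
def tcp(phi,al,e,gap,y):  # box coords of TCP
    a=np.radians(al);return np.array([88-198*np.cos(phi)+e*np.cos(a)-(11+gap)*np.sin(a),y,90+198*np.sin(phi)-e*np.sin(a)-(11+gap)*np.cos(a)])
def show(*ts):  # ts: (box xyz, alpha); tool-frame shifts between
    p,R,s=pose();print("t",s["time"],"box",RB.T@(p-o),"f",s["ft_force"],"gap",s["finger_gap"],"q",s["joint_pos"])
    for bp,al in ts:
        P=o+RB@np.array(bp);T=target(al)
        print("rot",(R.inv()*T).as_rotvec(degrees=True),"shift(after rot)",T.inv().apply(P-p),"shift(before)",R.inv().apply(P-p),"box",np.array(bp));p,R=P,T
E
python3 - <<'E'
from pl import *
show(((-190,-77,215),52),(tcp(.87,52,-15,8,-77),52),(tcp(.87,52,52,8,-77),52))
E
```

```text
t 0.1 box [-318.69 -265.42  230.32] f [-0.42 -0.69  0.52] gap 85.32507432260375 q [-75.14   7.51  85.32  -0.    87.26  -4.89]
rot [-8.76 37.34 25.12] shift(after rot) [  91.98 -188.42   91.31] shift(before) [ 198.51 -112.48   15.54] box [-190  -77  215]
rot [0. 0. 0.] shift(after rot) [115.67  -0.    56.79] shift(before) [115.67  -0.    56.79] box [-63.88 -77.   241.46]
rot [0. 0. 0.] shift(after rot) [ 0. -0. 67.] shift(before) [ 0. -0. 67.] box [-22.63 -77.   188.66]
```

```bash
python3 -m jog '[[-1.1,4.7,3.1,0,0,0,1],[-1.1,4.7,3.1,0,0,0,1],[-1.1,4.7,3.1,0,0,0,1],[-1.1,4.7,3.1,0,0,0,1]]' 40
python3 -m jog '[[-1.1,4.7,3.1,0,0,0,1],[-1.1,4.7,3.1,0,0,0,1],[-1.1,4.7,3.1,0,0,0,1],[-1.1,4.4,3.4,0,0,0,1]]'
python3 -m jog '[[0,0,0,10,-24,10,1],[0,0,0,11,-24,11,1],[0,0,0,11,-24,11,1],[0,0,0,11,-24,11,1]]'
python3 -m jog '[[0,0,0,11,-24,11,1],[0,0,0,11,-24,11,1],[0,0,0,11,-24,11,1],[0,0,0,10,-20,10,1],[0,0,0,0,0,0,1]]'
python3 - <<'E'
from pl import *
show(((-190,-77,215),52),(tcp(.87,52,-15,10,-77),52),(tcp(.87,52,52,10,-77),52))
E
```

```text
time: 0.5
tool_pos: [202.9, -564.7, 231.3]
tcp_rot: [177.6, -19.3, 7.5]
ft_force: [-0.8, 0.1, -1.1]
finger_gap: 28.1
grip_force: 0.0
time: 0.9
tool_pos: [202.5, -564.7, 231.1]
tcp_rot: [-179.9, -38.2, -6.5]
ft_force: [0.3, -0.3, -1.1]
finger_gap: 0.1
grip_force: 0.0
time: 1.3
tool_pos: [273.7, -474.8, 223.1]
tcp_rot: [-179.9, -38.0, -6.4]
ft_force: [0.9, -0.4, -0.7]
finger_gap: -0.1
grip_force: 0.0
time: 1.8
tool_pos: [344.8, -388.6, 215.6]
tcp_rot: [-179.9, -38.0, -6.2]
ft_force: [0.8, 0.4, 0.5]
finger_gap: 0.1
grip_force: 0.0
t 1.8 box [-196.99  -75.11  215.61] f [0.78 0.41 0.52] gap 0.08660576411039086 q [-79.23 -24.86 124.13  38.18  72.37   7.73]
rot [-0.18  0.01  0.12] shift(after rot) [5.13 1.89 4.78] shift(before) [5.13 1.91 4.77] box [-190  -77  215]
rot [0. 0. 0.] shift(after rot) [113.67  -0.    56.79] shift(before) [113.67  -0.    56.79] box [-65.46 -77.   240.23]
rot [0. 0. 0.] shift(after rot) [ 0.  0. 67.] shift(before) [ 0.  0. 67.] box [-24.21 -77.   187.43]
```

```bash
python3 -m jog '[[0,0,0,20,0.4,10,1],[0,0,0,20,0.4,10,1],[0,0,0,20,0.4,10,1],[0,0,0,20,0.4,10,1],[0,0,0,20,0.4,10,1]]'
python3 -m jog '[[0,0,0,18,0,11,1],[0,0,0,0,0,0,1]]'
python3 - <<'E'
from pl import *
import cv2,pickle
show((tcp(.87,52,-15,10,-77),52),(tcp(.87,52,52,10,-77),52))
p,R,_=pose();w=r.snapshot("wrist");s=r.snapshot("side")
pickle.dump((p,R.as_matrix(),w,s),open("snap1.pkl","wb"))
print(w["fx"],w["cx"],w["cy"],np.array(w["hand_eye"]),[k for k in w])
cv2.imwrite("pics/w1.png",cv2.resize(w["pixels"][:,:,::-1],(800,600),interpolation=cv2.INTER_CUBIC))
cv2.imwrite("pics/s1.png",cv2.resize(s["pixels"][145:295,215:375,::-1],(640,600),interpolation=cv2.INTER_CUBIC))
E
```

```text
time: 2.3
tool_pos: [452.6, -405.9, 238.4]
tcp_rot: [180.0, -38.0, -6.3]
ft_force: [0.7, -0.8, 0.0]
finger_gap: -0.2
grip_force: 0.0
time: 2.5
tool_pos: [474.4, -407.9, 241.3]
tcp_rot: [180.0, -38.0, -6.2]
ft_force: [0.1, 0.3, 0.7]
finger_gap: -0.1
grip_force: 0.0
t 2.5 box [-66.01 -79.98 241.31] f [0.14 0.28 0.71] gap -0.10608564268580584 q [-63.19 -12.68 111.91  35.49  62.72  21.47]
rot [-0.05 -0.02  0.11] shift(after rot) [-0.23 -2.98  1.19] shift(before) [-0.23 -2.98  1.19] box [-65.46 -77.   240.23]
rot [0. 0. 0.] shift(after rot) [ 0.  0. 67.] shift(before) [ 0.  0. 67.] box [-24.21 -77.   187.43]
345.8570190273202 256.0790102111843 197.35657960816798 [[  -0.      0.97    0.26   65.89]
 [   1.      0.      0.     -0.81]
 [   0.      0.26   -0.97 -142.69]
 [   0.      0.      0.      1.  ]] ['pixels', 'fx', 'fy', 'cx', 'cy', 'hand_eye']
```

View pics/w1.png

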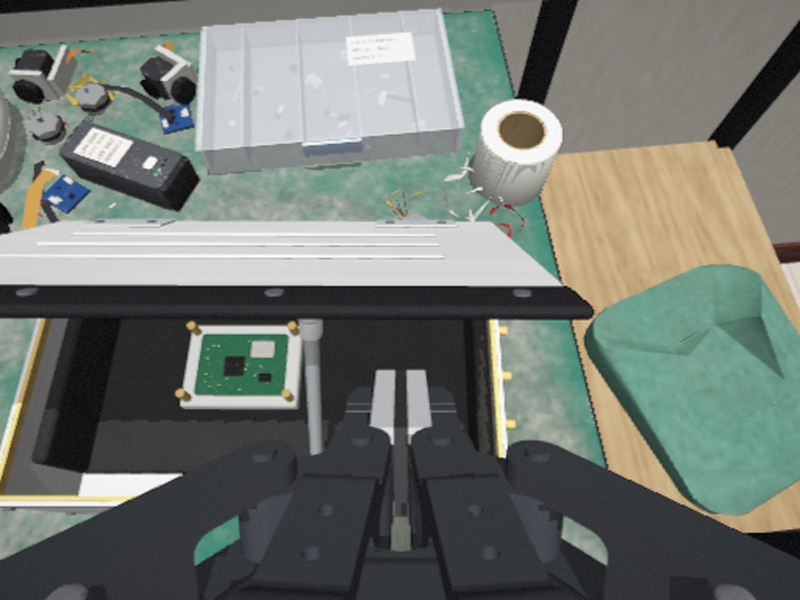

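View pics/s1.png

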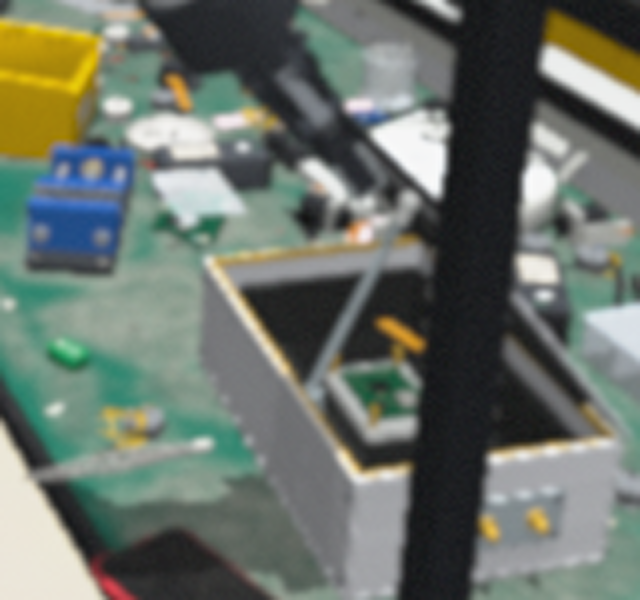

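The wrist view shows the lip's lower front edge at row ~318 with its right corner at (592, 315). The ball top of the stay is at about (311, 328), just under the rail, and the shut fingertips are at (400, 372) to its right. The side view shows the finger near the lid with the stay at (405, 205), clear of it.

```bash
python3 - <<'E'
from pl import *
import pickle
from scipy.optimize import brentq
p,R,w,s=pickle.load(open("snap1.pkl","rb"));H=np.array(w["hand_eye"])
def ray(u,v):
    u=(u+.5)*.64-.5;v=(v+.5)*.64-.5
    q=np.array([(u-w["cx"])/w["fx"],-(v-w["cy"])/w["fy"],-1])
    return RB.T@(p+R@H[:3,3]-o),RB.T@(R@H[:3,:3]@q)
for uv in((592,315),(500,317),(300,317),(100,317)):
    c,q=ray(*uv);f=lambda t:np.hypot(*(c+t*q-[88,0,90])[[0,2]])-198
    ts=[brentq(f,a,a+10) for a in range(30,600,10) if f(a)*f(a+10)<0]
    for t in ts:
        P=c+t*q;print(uv,P,"phi",np.arctan2(P[2]-90,88-P[0]))
# rod at (313,400): meet plane of the stay (leans .35 back)
n=np.array([np.cos(.35),0,-np.sin(.35)])
for uv in((313,400),(311,330),(317,450)):
    c,q=ray(*uv);t=((np.array([-72,-35,80])-c)@n)/(q@n);P=c+t*q
    print("rod",uv,P,"expected y",-35-np.tan(.09)*(P[2]-80)/np.cos(.35))
c,q=ray(0,0)
for uv in((5,507),(110,507)):
    c,q=ray(*uv);t=(90-c[2])/q[2];print("front rim",c+t*q)
print("fingertip px", end=" ")
for l in([0,-14.5,0],[0,14.5,0],[11,0,0]):
    k=H[:3,:3].T@(np.array(l)-H[:3,3]);print(((w["cx"]-w["fx"]*k[0]/k[2])/.64,(w["cy"]+w["fy"]*k[1]/k[2])/.64))
E
```

```text
(592, 315) [ -39.17 -137.49  241.76] phi 0.8733267432463105
(592, 315) [ 104.56 -270.96 -107.31] phi -1.6545415488218356
(500, 317) [ -39.71 -109.46  241.31] phi 0.8698027109759192
(500, 317) [ 102.28 -178.53 -107.48] phi -1.6429684424533404
(300, 317) [-39.8  -48.32 241.23] phi 0.8691817441940424
(300, 317) [ 101.88   21.93 -107.51] phi -1.640932267753669
(100, 317) [-39.89  12.88 241.15] phi 0.8685599789668179
(100, 317) [ 101.47  222.42 -107.54] phi -1.6388944175345719
rod (313, 400) [-44.83 -39.7  154.43] expected y -42.150365132340625
rod (311, 330) [-28.31 -44.59 199.69] expected y -46.497917521164766
rod (317, 450) [-60.52 -36.37 111.44] expected y -38.02054903223904
front rim [-87.22 130.18  90.  ]
front rim [-87.11  74.6   90.  ]
fingertip px (np.float64(352.67910635646797), np.float64(401.54643416952194))
(np.float64(453.86134670818166), np.float64(401.5426273533384))
(np.float64(403.3157153071423), np.float64(365.5243864296044))
```

Lid angle 0.870 and box position are confirmed. Next: insert, then rise to a gap of about 5 mm.

```bash
python3 -m jog '[[0,0,0,0,0,17,1],[0,0,0,0,0,17,1],[0,0,0,0,0,17,1],[0,0,0,0,0,17,1],[0,0,0,0,0,0,1]]'
python3 -m jog '[[0,0,0,2.5,0,0,1],[0,0,0,2.5,0,0,1],[0,0,0,0,0,0,1]]'
python3 - <<'E'
from pl import *
show((tcp(.87,52,52,5,-77),52),(tcp(.87,52,52,5,-15),52))
E
```

```text
time: 3.1
tool_pos: [513.4, -411.2, 184.3]
tcp_rot: [-179.8, -37.8, -6.5]
ft_force: [0.7, -0.2, -0.9]
finger_gap: 0.1
grip_force: 0.0
time: 3.4
tool_pos: [518.7, -413.4, 192.3]
tcp_rot: [179.9, -38.1, -6.3]
ft_force: [-0.1, -0.1, -0.3]
finger_gap: -0.1
grip_force: 0.0
t 3.4 box [-21.42 -80.54 192.28] f [-0.13 -0.08 -0.31] gap -0.11535473353999116 q [-58.77  -5.04 110.44  36.53  55.05  21.32]
rot [ 0.08 -0.08  0.08] shift(after rot) [-0.19 -3.54  2.11] shift(before) [-0.18 -3.54  2.1 ] box [-20.27 -77.   190.51]
rot [0. 0. 0.] shift(after rot) [ -0. -62.  -0.] shift(before) [ -0. -62.  -0.] box [-20.27 -15.   190.51]
```

```bash
python3 -m jog '[[0,0,0,0,-5,0,1],[0,0,0,0,-5,0,1],[0,0,0,0,-5,0,1],[0,0,0,0,-4,0,1]]'
python3 -m jog '[[0,0,0,0,-4,0,1],[0,0,0,0,-4,0,1]]'
python3 -m jog '[[0,0,0,0,-4,0,1],[0,0,0,0,-4,0,1]]'
```

```text
time: 3.8
tool_pos: [520.6, -393.2, 190.5]
tcp_rot: [180.0, -38.0, -6.3]
ft_force: [-1.0, -1.7, 0.1]
finger_gap: 0.1
grip_force: 0.7
time: 4.0
tool_pos: [521.5, -385.4, 190.5]
tcp_rot: [180.0, -38.0, -6.3]
ft_force: [-0.6, -1.7, -0.3]
finger_gap: -0.1
grip_force: 0.6
time: 4.2
tool_pos: [522.5, -377.4, 190.5]
tcp_rot: [180.0, -38.0, -6.3]
ft_force: [-0.5, -0.3, 0.6]
finger_gap: -0.0
grip_force: 0.5
```

```bash
python3 -m jog '[[0,0,0,0,-4,0,1],[0,0,0,0,-4,0,1]]'
python3 -m jog '[[0,0,0,0,-4,0,1],[0,0,0,0,-4,0,1]]'
python3 - <<'E'
from pl import *
import cv2
show()
w=r.snapshot("wrist")
cv2.imwrite("pics/w2.png",w["pixels"][:,:,::-1])
show()
E
```

```text
time: 4.4
tool_pos: [523.3, -369.3, 190.4]
tcp_rot: [-180.0, -38.0, -6.3]
ft_force: [-0.7, -1.2, -0.2]
finger_gap: 0.4
grip_force: 0.3
time: 4.6
tool_pos: [524.2, -361.4, 190.4]
tcp_rot: [180.0, -38.0, -6.3]
ft_force: [0.7, -1.7, -0.1]
finger_gap: -0.0
grip_force: 0.3
t 4.6 box [-21.63 -28.27 190.43] f [ 0.74 -1.66 -0.1 ] gap -0.037929539786282815 q [-54.71 -10.92 115.9   35.07  53.22  25.62]
t 4.65 box [-21.62 -27.7  190.35] f [ 0.58  0.88 -1.12] gap 0.07657616208030445 q [-54.68 -10.95 115.93  35.08  53.24  25.64]
```

View pics/w2.png

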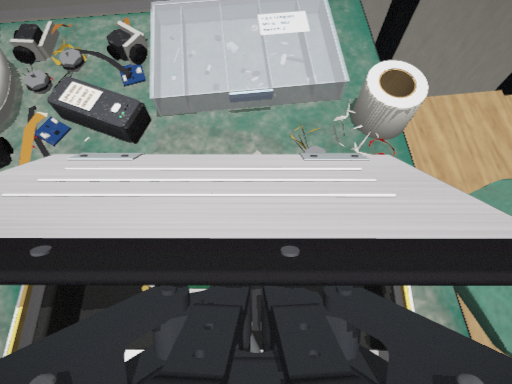

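The wrist view shows the lid still propped, with the lip at row ~285 and the fingers under it. The stay is hidden behind the hand, and there is no load on the fingers yet. I'll keep pushing.

```bash
python3 -m jog '[[0,0,0,0,-4,0,1],[0,0,0,0,-4,0,1]]'
python3 -m jog '[[0,0,0,0,-4,0,1]]';python3 -m jog '[[0,0,0,0,0,0,1],[0,0,0,0,0,0,1]]'
```

```text
time: 4.85
tool_pos: [525.0, -353.6, 190.3]
tcp_rot: [180.0, -38.0, -6.3]
ft_force: [-1.5, 0.4, -0.8]
finger_gap: 0.2
grip_force: 0.0
time: 4.95
tool_pos: [525.4, -349.5, 190.2]
tcp_rot: [-180.0, -38.0, -6.3]
ft_force: [-1.8, -0.7, 0.2]
finger_gap: 0.4
grip_force: 0.0
time: 5.15
tool_pos: [525.4, -349.5, 190.1]
tcp_rot: [-180.0, -38.0, -6.3]
ft_force: [-0.8, 0.5, -1.8]
finger_gap: -0.1
grip_force: 0.0
```

```bash
python3 - <<'E'
from pl import *
import cv2
a=cv2.imread("pics/w2.png");w=r.snapshot("wrist");b=w["pixels"][:,:,::-1].copy();s=r.snapshot("side")
cv2.imwrite("pics/w3.png",b);show()
for n,i in(("before",a),("now",b)):
    for c in(330,440): 
        g=i[:,c-5:c+6].mean((1,2)); k=[y for y in range(200,310) if abs(g[y+1]-g[y-1])>45]; print(n,c,k)
sc=s["pixels"][145:295,215:375,::-1]
cv2.imwrite("pics/c3.png",np.hstack([cv2.resize(sc,(400,375),interpolation=cv2.INTER_CUBIC),cv2.resize(b,(400,300)).copy() if 0 else cv2.copyMakeBorder(cv2.resize(b,(400,300)),0,75,0,0,0)]))
E
```

```text
t 5.25 box [-21.77 -16.5  190.2 ] f [-0.61  1.52 -0.94] gap 0.16097964453807775 q [-53.71 -12.24 117.06  34.64  52.83  26.75]
before 330 [237, 238, 239]
before 440 [238, 239, 285, 286]
now 330 [239, 240, 258, 259]
now 440 [239, 240, 241, 287, 288]
```

View pics/c3.png

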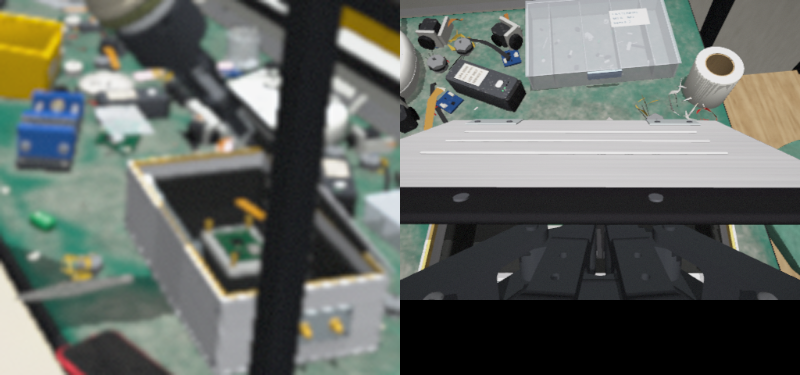

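The side view shows the stay is gone from the opening, so it is lying down. The wrist view shows the lid dropped about 2 px and now resting on the fingers. Next I'll plan the lowering along the lip's arc.

```bash
python3 - <<'E'
from pl import *
p,R,_=pose();bp=RB.T@(p-o)
for f in np.arange(.80,.88,.01):
  # perpendicular gap of lip edge to finger upper face
  a=np.radians(52);d=np.array([88-198*np.cos(f)-bp[0],90+198*np.sin(f)-bp[2]]);print(round(f,2),"perp",d@[np.sin(a),np.cos(a)]-11,"e",-d@[np.cos(a),-np.sin(a)])
W=[(.84,52,52),(.7,50,40),(.55,48,30),(.4,46,22),(.25,44,16),(.12,42,13),(.03,41,12),(-.02,41,12)]
show(*[(tcp(f,a,e,0,-16.5),a) for f,a,e in W])
E
```

```text
0.8 perp -7.444317629189062 e 50.3192112931514
0.81 perp -5.474732352031197 e 50.52194551846087
0.82 perp -3.503218244852282 e 50.70497408263453
0.83 perp -1.5299724574201399 e 50.86827868296853
0.84 perp 0.4448076873308384 e 51.01184298913888
0.85 perp 2.4209247130318374 e 51.13565264483457
0.86 perp 4.398181009627068 e 51.2396952691933
0.87 perp 6.376378853134561 e 51.32396045803927
t 5.25 box [-21.77 -16.5  190.2 ] f [-0.61  1.52 -0.94] gap 0.16097964453807775 q [-53.71 -12.24 117.06  34.64  52.83  26.75]
rot [-0.04  0.03  0.04] shift(after rot) [ 0.44 -0.    0.99] shift(before) [ 0.45 -0.    0.99] box [-20.81 -16.5  189.69]
rot [-0.  2.  0.] shift(after rot) [-25.74   0.    -8.75] shift(before) [-26.03   0.    -7.84] box [-46.15 -16.5  179.84]
rot [ 0.  2. -0.] shift(after rot) [-27.61   0.    -3.33] shift(before) [-27.71   0.    -2.36] box [-68.9  -16.5  163.84]
rot [-0.  2. -0.] shift(after rot) [-27.05   0.     1.96] shift(before) [-26.97   0.     2.9 ] box [-87.   -16.5  143.64]
rot [-0.  2. -0.] shift(after rot) [-26.05  -0.     7.11] shift(before) [-25.78  -0.     8.02] box [-99.98 -16.5  119.96]
rot [0. 2. 0.] shift(after rot) [-21.4  -0.   10.8] shift(before) [-21.01  -0.    11.54] box [-106.28  -16.5    96.83]
rot [0. 1. 0.] shift(after rot) [-14.06   0.     9.84] shift(before) [-13.88   0.    10.08] box [-108.07  -16.5    79.76]
rot [0. 0. 0.] shift(after rot) [-7.5   0.    6.46] shift(before) [-7.5   0.    6.46] box [-108.12  -16.5    69.87]
```

```bash
python3 -m jog '[[0,0.4,0,-3,0,-1,1],[0,0.4,0,-5,0,-1.6,1],[0,0.4,0,-6,0,-1.6,1],[0,0.4,0,-6,0,-1.6,1],[0,0.4,0,-6,0,-1.6,1]]'
python3 -m jog '[[0,0.4,0,-5.5,0,-0.5,1],[0,0.4,0,-5.5,0,-0.5,1],[0,0.4,0,-5.5,0,-0.5,1],[0,0.4,0,-5.5,0,-0.5,1],[0,0.4,0,-5.5,0,-0.5,1]]'
python3 - <<'E'
from pl import *
W=[(.55,48,30),(.4,46,22),(.25,44,16)]
show(*[(tcp(f,a,e,0,-16.5),a) for f,a,e in W])
E
```

```text
time: 5.75
tool_pos: [500.1, -347.2, 179.5]
tcp_rot: [180.0, -40.0, -6.3]
ft_force: [0.4, 0.9, -0.9]
finger_gap: 0.1
grip_force: 0.0
time: 6.25
tool_pos: [478.1, -344.6, 163.5]
tcp_rot: [180.0, -42.0, -6.3]
ft_force: [0.4, 0.8, -1.9]
finger_gap: -0.0
grip_force: 0.7
t 6.25 box [-69.34 -16.68 163.51] f [ 0.37  0.82 -1.88] gap -0.017979729568139615 q [-60.91 -17.78 126.4   43.25  52.78  14.11]
rot [-0.02 -0.03  0.04] shift(after rot) [ 0.55 -0.18  0.06] shift(before) [ 0.55 -0.18  0.06] box [-68.9  -16.5  163.84]
rot [-0.  2. -0.] shift(after rot) [-27.05   0.     1.96] shift(before) [-26.97   0.     2.9 ] box [-87.   -16.5  143.64]
rot [-0.  2. -0.] shift(after rot) [-26.05  -0.     7.11] shift(before) [-25.78  -0.     8.02] box [-99.98 -16.5  119.96]
```

```bash
python3 -m jog '[[0,0.4,0,-5.4,0,0.5,1],[0,0.4,0,-5.4,0,0.5,1],[0,0.4,0,-5.4,0,0.5,1],[0,0.4,0,-5.4,0,0.5,1],[0,0.4,0,-5.4,0,0.5,1]]'
python3 -m jog '[[0,0.4,0,-5,0,1.5,1],[0,0.4,0,-5,0,1.5,1],[0,0.4,0,-5,0,1.5,1],[0,0.4,0,-5,0,1.5,1],[0,0.4,0,-5,0,1.5,1]]'
python3 - <<'E'
from pl import *
import cv2
p,R,_=pose();w=r.snapshot("wrist");H=np.array(w["hand_eye"])
cv2.imwrite("pics/w4.png",w["pixels"][:,:,::-1])
W=[(.25,44,16),(.12,42,13),(.03,41,12),(-.02,41,12)]
show(*[(tcp(f,a,e,0,-16.5),a) for f,a,e in W])
for f in (.2,.25,.3):  # expected row of lip edge for each phi
    P=o+RB@np.array([88-198*np.cos(f),60,90+198*np.sin(f)]);k=H[:3,:3].T@(R.inv().apply(P-p)-H[:3,3])
    print(f,w["cx"]-w["fx"]*k[0]/k[2],w["cy"]+w["fy"]*k[1]/k[2])
E
```

```text
time: 6.75
tool_pos: [460.2, -342.7, 143.3]
tcp_rot: [180.0, -44.0, -6.3]
ft_force: [0.3, 0.5, -3.0]
finger_gap: -0.2
grip_force: 0.7
time: 7.25
tool_pos: [447.9, -341.3, 120.4]
tcp_rot: [180.0, -46.0, -6.3]
ft_force: [0.1, -0.2, -1.9]
finger_gap: 0.1
grip_force: 0.8
t 7.3 box [-100.34  -16.3   119.11] f [-1.04 -0.49 -3.54] gap 0.2951520189325584 q [-67.22 -17.44 133.4   53.12  51.81  -0.77]
rot [-0.06  0.01 -0.  ] shift(after rot) [ 0.86  0.2  -0.33] shift(before) [ 0.86  0.2  -0.33] box [-99.98 -16.5  119.96]
rot [0. 2. 0.] shift(after rot) [-21.4  -0.   10.8] shift(before) [-21.01  -0.    11.54] box [-106.28  -16.5    96.83]
rot [0. 1. 0.] shift(after rot) [-14.06   0.     9.84] shift(before) [-13.88   0.    10.08] box [-108.07  -16.5    79.76]
rot [0. 0. 0.] shift(after rot) [-7.5   0.    6.46] shift(before) [-7.5   0.    6.46] box [-108.12  -16.5    69.87]
0.2 73.768791490632 263.420814616868
0.25 64.26153490944765 249.50274628490405
0.3 54.25784856065093 233.0291218875894
```

View pics/w4.png

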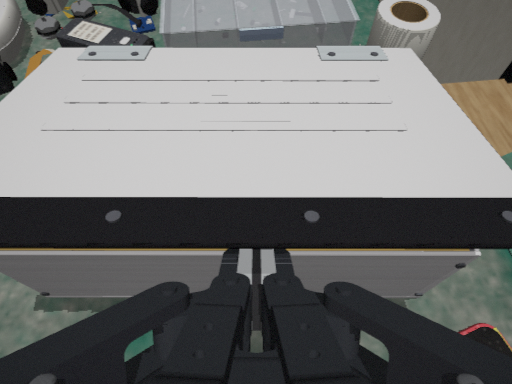

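The lip is at row ~248, so the lid angle is about 0.25 as planned, and it rests on the fingers. Joint 3 is nearing its limit, so I'll hold the pitch from here.

```bash
python3 -m jog '[[0,0,0,-4,0,2,1],[0,0,0,-4,0,2.5,1],[0,0,0,-4,0,2.5,1],[0,0,0,-4,0,2.5,1]]'
python3 - <<'E'
from pl import *
W=[(.12,44,13),(.06,44,13),(.0,44,13),(-.03,44,13),(-.06,44,9)]
show(*[(tcp(f,a,e,0,-16.5),a) for f,a,e in W])
E
```

```text
time: 7.7
tool_pos: [443.8, -340.8, 102.2]
tcp_rot: [180.0, -46.0, -6.3]
ft_force: [-1.2, 1.4, -1.8]
finger_gap: 0.2
grip_force: 1.2
t 7.7 box [-103.9   -16.67  102.16] f [-1.19  1.44 -1.84] gap 0.17166517787128616 q [-67.74 -15.57 134.05  54.73  50.67  -3.77]
rot [-0.03  0.01  0.04] shift(after rot) [-5.95 -0.17  1.62] shift(before) [-5.95 -0.17  1.62] box [-106.87  -16.5    96.76]
rot [0. 0. 0.] shift(after rot) [-9.25  0.    7.45] shift(before) [-9.25  0.    7.45] box [-107.93  -16.5    84.93]
rot [0. 0. 0.] shift(after rot) [-8.79  0.    7.99] shift(before) [-8.79  0.    7.99] box [-108.29  -16.5    73.06]
rot [0. 0. 0.] shift(after rot) [-4.21 -0.    4.19] shift(before) [-4.21 -0.    4.19] box [-108.2   -16.5    67.12]
rot [0. 0. 0.] shift(after rot) [-4.08 -0.    0.31] shift(before) [-4.08 -0.    0.31] box [-110.81  -16.5    63.96]
```

```bash
python3 -m jog '[[0,0,0,-3,0,1,1],[0,0,0,-3,0,1,1],[0,0,0,-3,0,2,1],[0,0,0,-3,0,2.4,1],[0,0,0,-2.5,0,2,1]]'
python3 -m jog '[[0,0,0,-2,0,1.8,1],[0,0,0,-2,0,1.8,1],[0,0,0,-1.5,0,1.4,1],[0,0,0,-1.2,0,1,1],[0,0,0,-1,0,1,1]]'
python3 -m jog '[[0,0,0,-1,0,1,1],[0,0,0,-1,0,1,1],[0,0,0,-1,0,1,1],[0,0,0,-1,0,1,1],[0,0,0,-1,0,1,1]]'
python3 - <<'E'
from pl import *
show((tcp(-.06,44,5,0,-16.5),44),((-190,-16.5,100),44))
E
```

```text
time: 8.2
tool_pos: [439.8, -340.6, 86.1]
tcp_rot: [180.0, -46.0, -6.3]
ft_force: [-0.6, -0.1, -2.9]
finger_gap: -0.2
grip_force: 0.9
time: 8.7
tool_pos: [439.5, -340.5, 75.9]
tcp_rot: [180.0, -46.0, -6.3]
ft_force: [-1.8, 0.0, -1.4]
finger_gap: 0.1
grip_force: 1.5
time: 9.2
tool_pos: [440.0, -340.7, 69.4]
tcp_rot: [180.0, -46.1, -6.3]
ft_force: [-0.3, 0.0, 0.1]
finger_gap: 0.1
grip_force: 0.0
t 9.2 box [-107.62  -16.97   69.39] f [-0.32  0.04  0.07] gap 0.14272002801153255 q [-68.32 -11.08 134.71  58.43  48.24  -9.85]
rot [-0.01 -0.05  0.05] shift(after rot) [-6.12 -0.47 -2.52] shift(before) [-6.12 -0.48 -2.52] box [-113.69  -16.5    66.74]
rot [0. 0. 0.] shift(after rot) [-29.09  -0.   -78.  ] shift(before) [-29.09  -0.   -78.  ] box [-190.   -16.5  100. ]
```

```bash
python3 -m jog '[[0,0,0,-3,0,0,1],[0,0,0,-4,0,0,1],[0,0,0,-4,0,-2,1],[0,0,0,-2,0,-8,1],[0,0,0,0,0,-12,1]]'
python3 -m jog '[[0,0,0,0,0,-15,1],[0,0,0,0,0,-15,1],[0,0,0,0,0,-15,1],[0,0,0,0,0,-15,1],[0,0,0,0,0,0,1]]'
python3 - <<'E'
from pl import *
import cv2
show()
w=r.snapshot("wrist");s=r.snapshot("side");t=r.snapshot("top")
g=lambda s,a,b,c,d,h:cv2.resize(s["pixels"][a:b,c:d,::-1],(400,h),interpolation=cv2.INTER_CUBIC)
L=np.vstack([g(w,0,384,0,512,300),g(t,140,260,270,430,300)]);Rr=np.vstack([g(s,145,295,215,375,375),np.zeros((225,400,3),np.uint8)])
cv2.imwrite("pics/f.png",np.hstack([L,Rr]))
E
```

```text
time: 9.7
tool_pos: [414.2, -336.9, 74.3]
tcp_rot: [-179.9, -46.0, -6.4]
ft_force: [-0.6, -0.3, 0.6]
finger_gap: -0.3
grip_force: 0.0
time: 10.2
tool_pos: [371.2, -334.2, 118.2]
tcp_rot: [179.7, -46.0, -6.2]
ft_force: [0.0, -0.4, 0.4]
finger_gap: 0.1
grip_force: 0.0
t 10.2 box [-176.75  -18.18  118.18] f [ 0.01 -0.36  0.44] gap 0.13107022493268747 q [-79.17 -26.24 139.81  51.32  61.63  -6.61]
```

View pics/f.png

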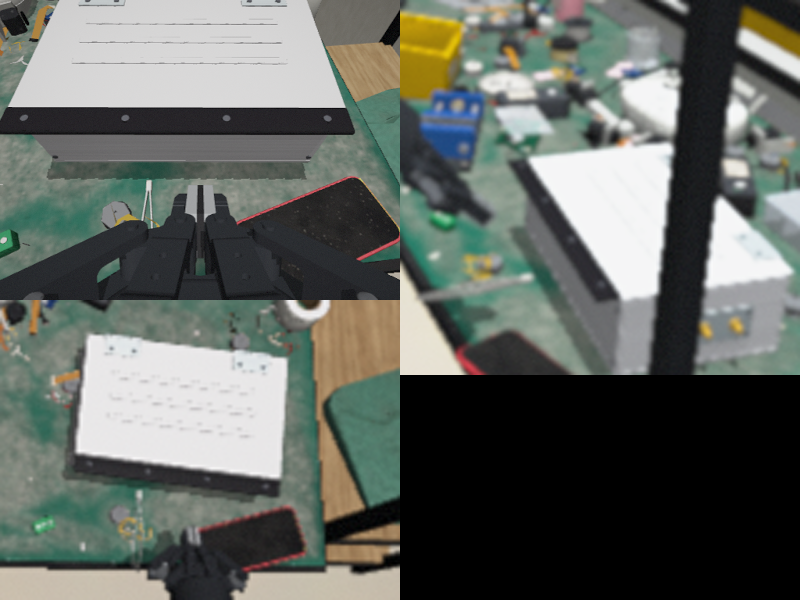

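The lid lies flat on the rim in all three views. The hand is clear, at about (195, 540) in the top crop, and the phone, tweezers, motor and terminal have not moved.

```bash
python3 -c "
from bench import r
print(r.hand_in())"
```

```text
the job is handed in; nothing more can be done
None
```

The job is handed in: the stay was knocked over to the left, the lid was caught on the shut fingers after dropping a few millimetres and lowered until it was fully shut, and the hand is clear, with nothing else seen to have moved, in about 10 s.

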